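# Lay a tall vase down on its stop bar

## Robot

A 6-joint arm with a two-finger parallel gripper is mounted at the origin on the work surface. World frame = base frame: x ahead of the robot, y to its left, z up, the work surface at z = 0. Lengths are in m, angles in rad, forces in N, time in s.
With the tool pointing down it reaches from about 0.325 to 0.9 m from the base axis. Payload 3.5 kg.
Tool frame: the origin (TCP) lies where the fingers leave the gripper's body, on its centre line; the fingertips stand 73 mm ahead of it and the grasp point (between the pads) lies 54 mm ahead of it (ctrl.grasp_offset is the distance from the TCP to the grasp point, in m); z points along the fingers, y is the line along which they close (so a half turn about z gives the same grasp; the last joint's range is limited). The gripper opens to 85 mm and grips with 20 to 120 N. Pads are 22 mm wide; open, the fingers measure 114 mm over their backs; the gripper's body (76 mm by 85 mm) begins 54 mm behind the grasp point. The pads swing forward as they close: fully open they stand 13 mm farther back than shut.
Start: joints at [-0.103, 0.276, -0.026, 1.268, 0, 1.467], TCP at [0.625, -0, 0.304] pointing down, gripper open.
Joint ranges: [-3.12, 3.12], [-0.85, 1.88], [-1.08, 1.24], [-1.95, 2.15], [-1.57, 1.53], [-3.14, 3.14]. Speed limits (rad/s): [2.57, 2.57, 3.14, 3.14, 3.14, 3.14].

## Interface

Orientations are given as [roll, pitch, yaw] about the fixed x, y, z axes, in that order (R = Rz(yaw) Ry(pitch) Rx(roll)).
In Python, from bench import ctrl gives the robot as it stands.
- The arm moves only by the tool send_rows, never from a script. Its argument "moves" is one flat list of numbers, 7 for each row, row after row: the shift along the tool's x, y, z in units of 0.2 m (1.0 is 0.2 m), then the turn, a rotation vector about the tool's x, y, z in units of 180 degrees (1.0 is 180 degrees), then the opening in per cent of the stroke, from 0 (shut) to 100 (fully open). In form: [dx, dy, dz, wx, wy, wz, gripper, dx, dy, dz, wx, wy, wz, gripper, ...]. A call has exactly 5 rows; each row is the pose to reach, as a shift and turn from the pose commanded when the call began, along the tool's axes at that moment, turning the shorter way round; what a row does not reach only later rows make up. A row lasts 1/8 s, in which the tool goes at most 62.5 mm and 10.7 degrees, less where a joint would pass 70% of its speed; a pose out of reach is approached as far as the arm can. A call with a number of a shift or a turn outside -1 to 1 is refused whole. A call with a gripper value outside its range is refused whole. The fingers move at their own pace and stop on an object; "force" is the grip in N (left out, the last holds). Time passes only in rows, so rows that repeat a pose let the fingers close, or fill a call up. It gives the time, the measured TCP pose, the force, the opening and the grip force at its end, in the units of the state.
- ctrl.observe(): the state, without advancing time (a new reading comes with each control period).
- ctrl.capture(name): name is "scene" or "side" or "wrist"; returns the picture (384x512x3 uint8, red, green, blue); there is no depth.
- ctrl.camera_model(name): a dict with "fx", "fy", "cx", "cy" (pixels), "R" (3x3) and "t" (3): a world point X has camera coordinates R X + t. Camera axes: x right, y down, z forward; pixel columns grow to the right and rows downward; lengths in m; the calibration is good to about 2 mm. The wrist camera is an equidistant fisheye: a pixel r from the principal point sees the ray r / f radians off the axis. A picture is of the moment at which its call begins: read the wrist's pose just before it. camera_model takes no time and is no camera call; for the wrist camera it gives the pose at the moment of the call.
- ctrl.sign_off(): hands the job in; it is judged then, once.
The state is a dict: "time": time; "joint_positions": joint angles; "qd": joint speeds; "joint_efforts": joint torques, N m; "position": TCP position; "tool_rot": TCP orientation; "wrist_force": force on the tool from outside, world axes, zero at the start; "moment": the same for the moment, N m; "gripper_width": finger opening in m; "grasp_force": force on a finger pad.
Only numpy, scipy, OpenCV 4.12 (cv2) and the standard library are available. Lean on these libraries where they do the work, as an engineer would, in place of code of your own. Each camera call takes 0.05 s, during which the arm holds its last target. There are 200 camera calls.

## Task

Tip the tall square vase over onto its side, towards the wooden bar between the two posts, so that its wall comes to lie on the cork of the bar with its foot edge still on the plywood board where it stood. Use the fingertips only to tilt it and then let it down gently all the way: it must not drop or swing down, and must not be pinched, lifted or carried. Leave everything else where it is and finish with the hand clear.

Things in the scene. Friction and masses are not known exactly. Their poses are not given: they have to be found in the camera images.
- vase: Tall open square vase of plain terracotta, 76 x 76 mm, 190 mm high, about 0.6 kg, walls 6 mm thick, hollow down to its 8 mm bottom. Origin at the centre of its underside, z up along the vase, x and y square to its walls. It is to be tipped towards its own -y side; past about 0.38 rad of tilt it falls by itself unless held back. Lying on the bar it is tilted about 1.35 rad.
- vase_mouth (a point): Centre of the vase's square mouth (64 x 64 mm inside), level with the rim, 190 mm above its origin along its z. Shut fingertips fit inside and can bear on the inside of either wall, to pull it over and to hold it back.
- vase_edge (a point): Middle of the vase's lower -y edge, at the underside: the edge it tips about. It stands on the board's top, 10 mm above the table.
- board: Tipping board fixed to the table: plywood 170 mm (x) by 300 mm (y), 10 mm thick; origin at the centre of its underside, z up. The vase stands on it at about x = 0, y = +90 mm, square to it within 4 degrees. At y = -78 mm two wooden posts, 114 mm apart inside (centres at x = +66 and -66 mm), rise to 85 mm above the table, with the stop bar between them.
- stop_bar: Stop bar, wood with a cork top, fixed to the board between the posts: 114 mm long (x) , 24 mm wide (y), 26 mm high, its top 36 mm above the table. Origin at the centre of its underside, axes as the board's. The near edge of its top is about 118 mm from the vase's lower -y edge.
- jar: Low open square jar of the same terracotta, 62 x 62 x 90 mm, a bystander. Origin at the centre of its underside.
- cup: White cup, 76 mm across, 80 mm high, a bystander. Origin at the centre of its underside.
- bowl: White bowl, 120 mm across, 50 mm high, a bystander. Origin at the centre of its underside.
- brush: Brush lying along its x, a bystander. Origin on its underside.
- rib: Flat wooden potter's rib 90 x 50 x 8 mm, a bystander. Origin at the centre of its underside.
- glaze: Closed white jar, 72 mm across, 85 mm high, a bystander. Origin at the centre of its underside.
- roller: Wooden rolling pin 280 mm long (along its x), 44 mm thick, a bystander. Origin at the centre of its underside.
Not all that is in view belongs to the job. What is shaped like the vase but green is not meant.

How it is judged:
At the end, for the whole second after the job is handed in: The vase rests on its side, tilted 1.28 to 1.43 rad towards the board's -y end, bearing on the stop bar (over 0.5 N); its lower edge is under 18 mm high and at y 12 to 92 mm on the board; mouth and lower edge are within 40 mm of the board's centre line (angle between vase's own z axis and vertical between 1.28 and 1.43 rad and contact force between vase and stop_bar above 0.5 N and y of vase_mouth in the frame of board below -0.08 m and x of vase_mouth in the frame of board between -0.04 and 0.04 m and x of vase_edge in the frame of board between -0.04 and 0.04 m and y of vase_edge in the frame of board between 0.012 and 0.092 m and z of vase_edge in the frame of board below 0.018 m and linear speed of vase below 0.02 m/s and angular speed of vase below 0.1 rad/s); the robot touches nothing.
It fails at once if the vase drops or swings: it turns faster than 3 rad/s (angular speed of vase above 3 rad/s).
It fails at once if the vase is lifted or carried: its lower -y edge rises more than 20 mm off the board (z of vase_edge in the frame of board above 0.03 m).
It fails at once if the vase is pinched or shoved: the fingers bear on it with more than 30 N (contact force between the fingers and vase above 30 N).
It fails at once if a bystander is moved more than 30 mm (distance of any of jar, cup, bowl, brush, rib, glaze, roller from where it was at the start of the episode above 0.03 m).
It also fails if it takes over 53 s, if anything falls off the work surface, if the arm or the gripper's body presses on something with over 40 N, if the wrist force passes 120 N, or if a joint passes its speed limit or range.

## Working session

There is one attempt and no reset: what is moved stays moved. The work goes in short steps, Python scripts to look and compute and a tool call to move; the robot and the scene stay as the last step left them, time stands still between calls to the robot, and variables do not carry over. Pictures are saved under pics/ and viewed, at most 10 in all, crops included, and the job is handed in when it is done.

Besides the shell and the picture viewer there is one more tool, called after "Call:" as a command line: name --argument value ..., lists and objects as JSON in quotes. send_rows: Moves the arm, as the interface text tells. Shifts and turns lie within -1 to 1; 1 stands for 0.2 m of shift or 180 degrees of turn. Its arguments: {"type":"object","properties":{"moves":{"type":"array","items":{"type":"number"}},"force":{"type":"number"}},"required":["moves"]}

```bash
mkdir -p pics
python3 - <<'E'
from bench import ctrl
import cv2,numpy as np
print(ctrl.observe())
a=[ctrl.capture(n) for n in("scene","side")]
for n,i in zip(("scene","side"),a):
    cv2.imwrite(f"pics/{n}0.png",i[:,:,::-1]); print(n,ctrl.camera_model(n))
E
```

```text
{'time': 0.0, 'joint_positions': array([-1.03384084e-01,  2.77105854e-01, -2.78822543e-02,  1.26799334e+00,
       -4.43531860e-06,  1.46739548e+00]), 'qd': array([ 0.00068605,  0.00077973,  0.00096766, -0.00029239,  0.00025683,
       -0.00149161]), 'joint_efforts': array([-1.23772923e-03, -4.45513523e+01,  2.95201170e+01,  1.64704624e-02,
       -2.18722530e-04, -1.59438730e-05]), 'position': array([6.24382957e-01, 6.30356517e-05, 3.02775727e-01]), 'tool_rot': array([-3.13941874e+00, -2.21129298e-04,  1.57081286e+00]), 'wrist_force': array([ 0.28827043, -0.21153746, -0.10921982]), 'moment': array([0.00136298, 0.0148386 , 0.01973613]), 'grasp_force': 0.0, 'gripper_width': 0.08541829806553852}
scene {'fx': 447.64765711157764, 'fy': 447.64765711157764, 'cx': 256.40837638913075, 'cy': 191.8204378014381, 'R': array([[ 0.21567219,  0.97644455,  0.00644528],
       [ 0.80405712, -0.17384312, -0.56856901],
       [-0.55405565,  0.12780689, -0.82261032]]), 't': array([-0.13369209, -0.34565572,  1.64704873])}
side {'fx': 359.08932426554173, 'fy': 359.08932426554173, 'cx': 257.5344241807377, 'cy': 188.91905049087268, 'R': array([[-0.96929076,  0.2448813 ,  0.02255137],
       [ 0.12435761,  0.56720737, -0.81413204],
       [-0.21215701, -0.78632623, -0.58024172]]), 't': array([0.49173304, 0.05341297, 1.28273739])}
```

View pics/scene0.png

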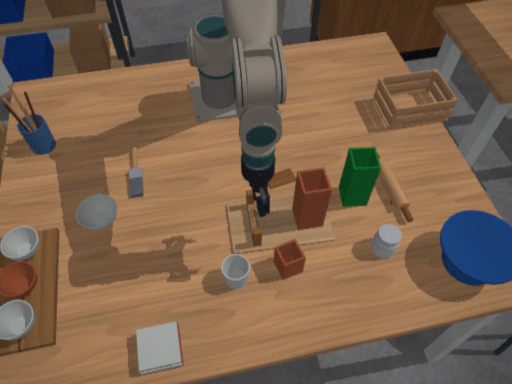

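View pics/side0.png

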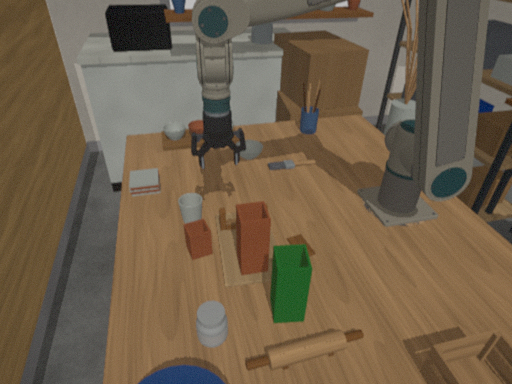

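Scene: the terracotta vase has its mouth near (312,180) and the bar near (254,218), so it tips towards world -y. The green decoy stands at (358,178). Side: vase mouth near (253,212). I'll crop in for corners.

Run:
```python
import cv2,numpy as np
a=cv2.imread("pics/scene0.png")[160:260,220:345]; b=cv2.imread("pics/side0.png")[190:290,180:280]
a=cv2.resize(a,None,fx=3.6,fy=3.6,interpolation=2); b=cv2.resize(b,None,fx=3.4,fy=3.4,interpolation=2)
o=np.zeros((360,800,3),np.uint8); o[:a.shape[0],:a.shape[1]]=a; o[:b.shape[0],455:455+b.shape[1]]=b
cv2.imwrite("pics/crop0.png",o)
```

```text
(no output)
```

View pics/crop0.png

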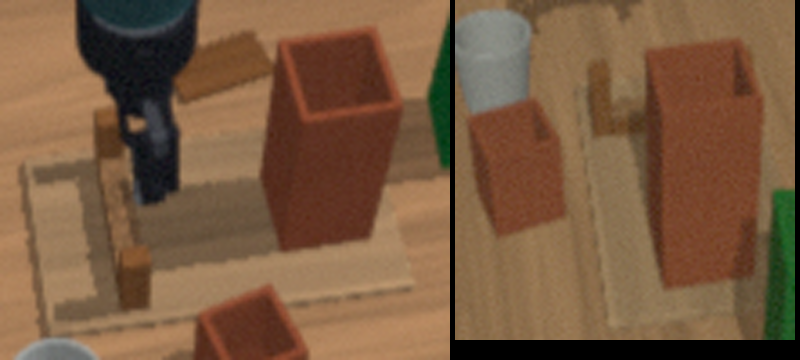

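Crop: scene mouth corners at (280,40),(376,29),(400,105),(300,122), board corners at (25,165),(48,332),(412,285), and side mouth corners at (648,50),(745,41),(761,93),(662,105). Next I cast rays.

```bash
cat > h.py <<'E'
from bench import ctrl
import numpy as np
def ray(n,p,z):
    c=ctrl.camera_model(n); R=c["R"];t=c["t"]
    d=R.T@np.array([(p[0]-c["cx"])/c["fx"],(p[1]-c["cy"])/c["fy"],1]); o=-R.T@t
    return o+d*(z-o[2])/d[2]
E
python3 - <<'E'
from h import *
S=lambda u,v:(u/3.6+220-.4,v/3.6+160-.4); D=lambda u,v:((u-455)/3.4+180-.4,v/3.4+190-.4)
np.set_printoptions(precision=4,suppress=True)
for nm,n,f,z,ps in [("mouth","scene",S,.2,[(280,40),(376,29),(400,105),(300,122)]),("mouth side","side",D,.2,[(648,50),(745,41),(761,93),(662,105)]),
 ("board","scene",S,.01,[(25,165),(48,325),(412,280)]),("foot","scene",S,.01,[(281,250),(370,238)]),("footside","side",D,.01,[(668,287),(752,273)]),
 ("posts","scene",S,.085,[(95,108),(118,108),(120,250),(150,248)]),("jar","scene",S,.09,[(196,314),(270,288),(305,352)])]:
    P=np.array([ray(n,f(*p),z) for p in ps]); print(nm,P[:,:2].tolist(),P.mean(0)); 
    d=np.diff(P,axis=0); print(np.degrees(np.arctan2(d[:,1],d[:,0])),np.linalg.norm(d,axis=1))
E
```

```text
mouth [[0.5290673814126355, 0.13179932951895512], [0.5342705069875081, 0.20524641603091026], [0.6049068167577808, 0.20140507115967154], [0.6039720280736597, 0.12609096210201343]] [0.5681 0.1661 0.2   ]
[ 85.9478  -3.1128 -90.7111] [0.0736 0.0707 0.0753]
mouth side [[0.602101845718343, 0.13156244978232345], [0.5264757340724661, 0.13673432608563596], [0.5313636332450632, 0.19983614688579932], [0.605043229745812, 0.19713004152129643]] [0.5662 0.1663 0.2   ]
[176.0878  85.5707  -2.1034] [0.0758 0.0633 0.0737]
board [[0.4753686109297234, -0.06158156849857706], [0.6283837261962877, -0.07077353875862515], [0.6510575432595315, 0.22517016929346728]] [0.5849 0.0309 0.01  ]
[-3.4378 85.6188] [0.1533 0.2968]
foot [[0.6015159030061593, 0.1287420904622944], [0.6061093658431728, 0.2035580562184886]] [0.6038 0.1662 0.01  ]
[86.4866] [0.075]
footside [[0.6020663464675751, 0.2019544934253601], [0.5316453363396941, 0.2029881865580887]] [0.5669 0.2025 0.01  ]
[179.159] [0.0704]
posts [[0.48164145803505787, -0.0012562616335491106], [0.4855917964838694, 0.017018990168256504], [0.6156562205908788, -0.009443858840439828], [0.6188117896472054, 0.01341377816564207]] [0.5504 0.0049 0.085 ]
[ 77.8027 -11.5004  82.1398] [0.0187 0.1327 0.0231]
jar [[0.6839231774971212, 0.033613342829009796], [0.6744628432238586, 0.09318196039228788], [0.7312213560976988, 0.10429468208510356]] [0.6965 0.077  0.09  ]
[99.024  11.0778] [0.0603 0.0578]
```

Call:
send_rows --moves '[0.3, -0.1, -0.15, 0, 0, -0.1, 30, 0.6, -0.2, -0.15, 0, 0, -0.2, 30, 0.83, -0.285, -0.15, 0, 0, -0.29, 30, 0.83, -0.285, -0.15, 0, 0, -0.29, 30, 0.83, -0.285, -0.15, 0, 0, -0.29, 30]' --force 20

```text
time: 0.72
position: [0.5672, 0.1671, 0.3334]
tool_rot: [-3.141, -0.001, 2.489]
wrist_force: [-0.4, -0.6, 0.6]
gripper_width: 0.0255
grasp_force: 0.0
```

Call:
send_rows --moves '[0, 0, 0, 0, 0, -0.05, 30, 0, 0, 0, 0, 0, -0.1, 30, 0, 0, 0, 0, 0, -0.15, 30, 0, 0, 0, 0, 0, -0.193, 30, 0, 0, 0, 0, 0, -0.193, 30]'

```text
time: 1.35
position: [0.5677, 0.166, 0.3334]
tool_rot: [-3.141, -0.001, 3.087]
wrist_force: [0.5, -0.1, -0.7]
gripper_width: 0.0257
grasp_force: 0.0
```

Run:
```python
from bench import ctrl
import cv2
print(ctrl.observe())
w=ctrl.camera_model("wrist");print(w)
a=ctrl.capture("wrist");b=ctrl.capture("scene");s=ctrl.capture("side")
for n,i in(("w1",a),("s1",b),("d1",s)): cv2.imwrite(f"pics/{n}.png",i[:,:,::-1])
```

```text
{'time': 1.35, 'joint_positions': array([ 1.75148180e-01,  2.04023589e-01, -5.66253784e-02,  1.31124904e+00,
       -2.07475002e-05,  2.30068807e-01]), 'qd': array([ 0.0009292 , -0.0008973 ,  0.00330058, -0.00068044,  0.00047526,
        0.03672222]), 'joint_efforts': array([ 6.41997598e-03, -4.10504758e+01,  2.99052268e+01,  6.05531430e-03,
       -3.68750091e-05, -2.23577516e-01]), 'position': array([0.56769626, 0.16595787, 0.33336024]), 'tool_rot': array([-3.14132122e+00, -1.06791861e-03,  3.08667189e+00]), 'wrist_force': array([ 0.46514411, -0.0679415 , -0.71290639]), 'moment': array([-0.00076622,  0.02825281, -0.03798059]), 'grasp_force': 0.0, 'gripper_width': 0.025722908180189432}
{'fx': 297.3186396354542, 'fy': 297.3186396354542, 'cx': 257.47472503144314, 'cy': 192.45735256328118, 'R': array([[ 0.05530439,  0.99846851, -0.00143371],
       [ 0.94764368, -0.05203684,  0.31506131],
       [ 0.31450419, -0.01878292, -0.94907024]]), 't': array([-0.19603256, -0.5791394 ,  0.23250559])}
```

View pics/w1.png

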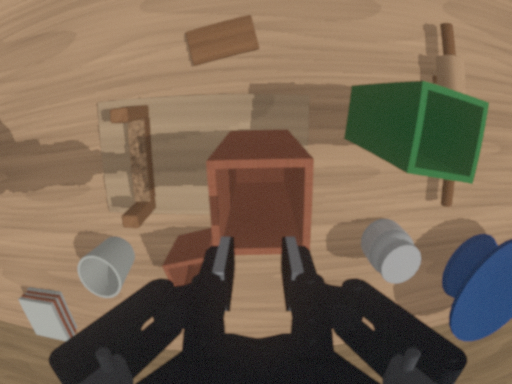

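The wrist view shows the vase mouth with outer corners at about (208,164),(311,161),(311,248),(212,250). The fingertips are at (227,240) and (290,240), and the bar is at left.

Run:
```python
from bench import ctrl
import numpy as np
np.set_printoptions(precision=4,suppress=True)
c=ctrl.camera_model("wrist");R=c["R"];t=c["t"];o=-R.T@t
def f(p,z):
    q=np.array([p[0]-c["cx"],p[1]-c["cy"]]);r=np.hypot(*q);th=r/c["fx"]
    d=R.T@np.array([*(q/r*np.sin(th)),np.cos(th)]);return o+d*(z-o[2])/d[2]
P=np.array([f(p,.2) for p in[(208,164),(311,161),(311,248),(212,250)]]);print(P,P.mean(0));d=np.roll(P,-1,0)-P
print(np.degrees(np.arctan2(d[:,1],d[:,0])),np.linalg.norm(d,axis=1))
print([f(p,.085) for p in[(110,108),(148,106),(122,218),(155,203)]],[f(p,.265) for p in[(218,238),(236,238),(282,238),(300,238)]])
print([f(p,.01) for p in [(98,103),(108,213)]])
```

```text
[[0.531  0.1323 0.2   ]
 [0.5328 0.205  0.2   ]
 [0.6023 0.2054 0.2   ]
 [0.5997 0.1276 0.2   ]] [0.5665 0.1676 0.2   ]
[ 88.5773   0.3998 -91.9146 176.1281] [0.0727 0.0695 0.0779 0.0689]
[array([0.481 , 0.0004, 0.085 ]), array([0.4852, 0.0487, 0.085 ]), array([ 0.6166, -0.008 ,  0.085 ]), array([0.5988, 0.0412, 0.085 ])] [array([0.5564, 0.1452, 0.265 ]), array([0.5569, 0.1547, 0.265 ]), array([0.5582, 0.1786, 0.265 ]), array([0.5588, 0.1881, 0.265 ])]
[array([ 0.4693, -0.059 ,  0.01  ]), array([ 0.6382, -0.0736,  0.01  ])]
```

Call:
send_rows --moves '[0, 0.006, 0.13, 0, 0, 0, 34, 0, 0.006, 0.26, 0, 0, 0, 34, 0, 0.006, 0.39, 0, 0, 0, 34, 0, 0.006, 0.5, 0, 0, 0, 34, 0, 0.006, 0.5, 0, 0, 0, 34]'

```text
time: 2.12
position: [0.5682, 0.1672, 0.2338]
tool_rot: [-3.141, 0.0, 3.087]
wrist_force: [0.3, -0.6, -0.1]
gripper_width: 0.0293
grasp_force: 0.0
```

Call:
send_rows --moves '[0, 0, 0, 0, 0, 0, 38, 0, 0, 0, 0, 0, 0, 40, 0, 0, 0, 0, 0, 0, 42, 0, 0, 0, 0, 0, 0, 42, 0, 0, 0, 0, 0, 0, 42]'

```text
time: 2.75
position: [0.5681, 0.1674, 0.234]
tool_rot: [3.141, 0.0, 3.088]
wrist_force: [-0.1, 1.6, -0.1]
gripper_width: 0.036
grasp_force: 3.8
```

Run:
```python
from bench import ctrl
import cv2
a=ctrl.capture("wrist");s=ctrl.capture("side")
cv2.imwrite("pics/w2.png",cv2.hconcat([a[:,:,::-1],s[:,:,::-1]])[:,100:900])
```

```text
(no output)
```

View pics/w2.png

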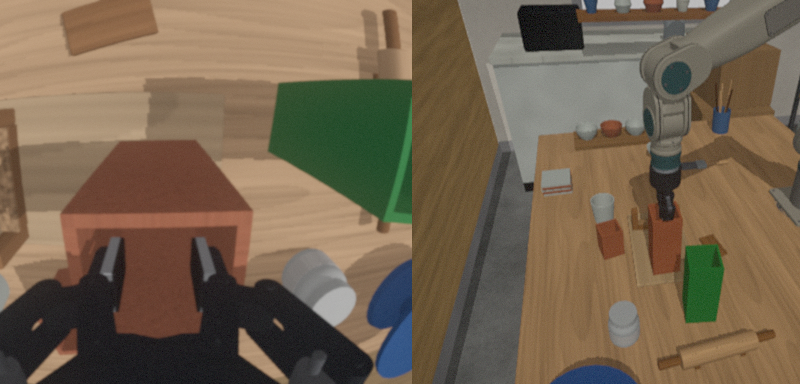

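Call:
send_rows --moves '[0, -0.034, -0.005, -0.0095, 0, 0, 40, 0, -0.068, -0.009, -0.019, 0, 0, 40, 0, -0.102, -0.0125, -0.0286, 0, 0, 40, 0, -0.135, -0.0147, -0.038, 0, 0, 40, 0, -0.17, -0.016, -0.0477, 0, 0, 40]'

```text
time: 3.48
position: [0.5662, 0.1325, 0.2371]
tool_rot: [2.99, 0.0, 3.088]
wrist_force: [0.6, 0.4, 0.5]
gripper_width: 0.0344
grasp_force: 0.4
```

Call:
send_rows --moves '[0, -0.034, -0.005, -0.0095, 0, 0, 40, 0, -0.068, -0.009, -0.019, 0, 0, 40, 0, -0.102, -0.0125, -0.0286, 0, 0, 40, 0, -0.135, -0.0147, -0.038, 0, 0, 40, 0, -0.17, -0.016, -0.0477, 0, 0, 40]'

```text
time: 4.1
position: [0.5643, 0.0988, 0.235]
tool_rot: [2.84, -0.0, 3.088]
wrist_force: [0.1, 0.1, 0.1]
gripper_width: 0.0343
grasp_force: 0.1
```

Run:
```python
from bench import ctrl
import cv2
a=ctrl.capture("scene")[100:300,180:380];s=ctrl.capture("side")[130:330,130:330]
cv2.imwrite("pics/t3.png",cv2.resize(cv2.hconcat([a,s]),None,fx=2,fy=2)[:,:,::-1])
```

```text
(no output)
```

View pics/t3.png

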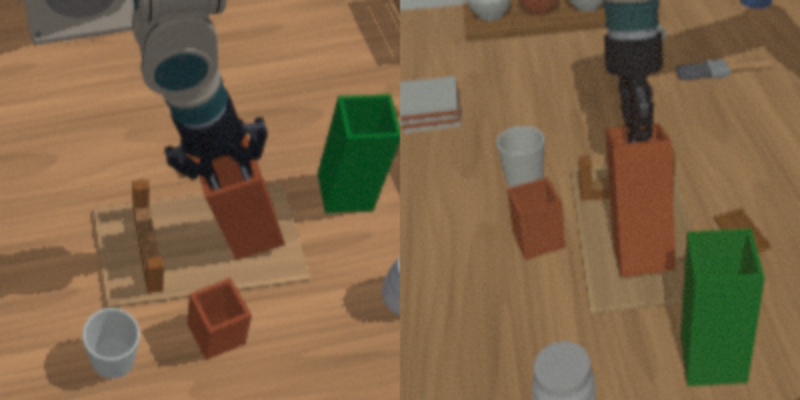

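The vase is tilted about 0.3 rad with its foot still on the board near crop (240,255), and the fingers are in the mouth at (232,168). I continue the same arc.

Call:
send_rows --moves '[0, -0.034, -0.005, -0.0095, 0, 0, 40, 0, -0.068, -0.009, -0.019, 0, 0, 40, 0, -0.102, -0.0125, -0.0286, 0, 0, 40, 0, -0.135, -0.0147, -0.038, 0, 0, 40, 0, -0.17, -0.016, -0.0477, 0, 0, 40]'

```text
time: 4.82
position: [0.5626, 0.0653, 0.2281]
tool_rot: [2.69, -0.0, 3.088]
wrist_force: [1.2, -0.4, 0.1]
gripper_width: 0.0342
grasp_force: 0.0
```

Call:
send_rows --moves '[0, -0.034, -0.005, -0.0095, 0, 0, 40, 0, -0.068, -0.009, -0.019, 0, 0, 40, 0, -0.102, -0.0125, -0.0286, 0, 0, 40, 0, -0.135, -0.0147, -0.038, 0, 0, 40, 0, -0.17, -0.016, -0.0477, 0, 0, 40]'

```text
time: 5.45
position: [0.561, 0.0334, 0.2161]
tool_rot: [2.54, 0.0, 3.088]
wrist_force: [0.0, -0.4, 0.4]
gripper_width: 0.0338
grasp_force: 0.3
```

Call:
send_rows --moves '[0, -0.034, -0.005, -0.0095, 0, 0, 40, 0, -0.068, -0.009, -0.019, 0, 0, 40, 0, -0.102, -0.0125, -0.0286, 0, 0, 40, 0, -0.135, -0.0147, -0.038, 0, 0, 40, 0, -0.17, -0.016, -0.0477, 0, 0, 40]'

```text
time: 6.08
position: [0.5593, 0.0036, 0.1994]
tool_rot: [2.391, -0.0, 3.088]
wrist_force: [1.2, -0.2, -1.3]
gripper_width: 0.0342
grasp_force: 0.6
```

Run:
```python
from bench import ctrl
import cv2
print(ctrl.observe()["joint_positions"])
a=ctrl.capture("scene")[100:300,150:350];s=ctrl.capture("side")[130:330,130:330]
cv2.imwrite("pics/t4.png",cv2.resize(cv2.hconcat([a,s]),None,fx=2,fy=2)[:,:,::-1])
```

```text
[-0.3711271   0.36513942 -0.28318329  1.20636168  0.70527728 -0.42288095]
```

View pics/t4.png

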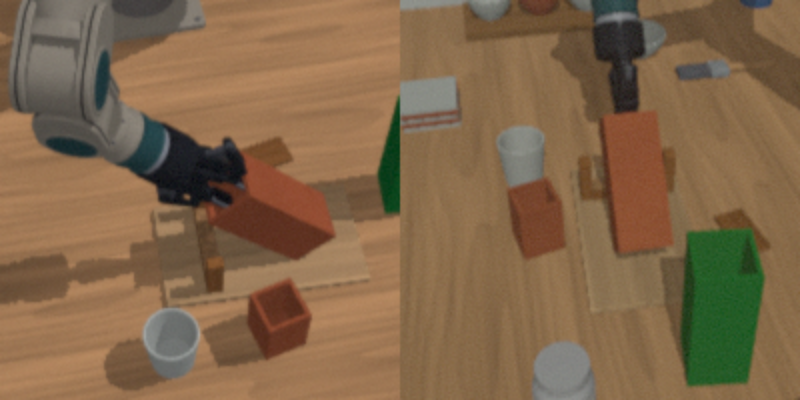

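The tilt is about 0.75 rad and the vase is held back, foot still in place near crop (300,255). Continuing.

Call:
send_rows --moves '[0, -0.034, -0.005, -0.0095, 0, 0, 40, 0, -0.068, -0.009, -0.019, 0, 0, 40, 0, -0.102, -0.0125, -0.0286, 0, 0, 40, 0, -0.135, -0.0147, -0.038, 0, 0, 40, 0, -0.17, -0.016, -0.0477, 0, 0, 40]'

```text
time: 6.8
position: [0.5579, -0.0235, 0.1785]
tool_rot: [2.241, -0.0, 3.088]
wrist_force: [0.8, -1.1, -1.0]
gripper_width: 0.0347
grasp_force: 0.6
```

Call:
send_rows --moves '[0, -0.034, -0.005, -0.0095, 0, 0, 40, 0, -0.068, -0.009, -0.019, 0, 0, 40, 0, -0.102, -0.0125, -0.0286, 0, 0, 40, 0, -0.135, -0.0147, -0.038, 0, 0, 40, 0, -0.17, -0.016, -0.0477, 0, 0, 40]'

```text
time: 7.42
position: [0.5565, -0.0469, 0.1537]
tool_rot: [2.091, -0.0, 3.088]
wrist_force: [1.3, 0.2, -2.4]
gripper_width: 0.034
grasp_force: 1.0
```

Call:
send_rows --moves '[0, -0.034, -0.005, -0.0095, 0, 0, 40, 0, -0.068, -0.009, -0.019, 0, 0, 40, 0, -0.102, -0.0125, -0.0286, 0, 0, 40, 0, -0.135, -0.0147, -0.038, 0, 0, 40, 0, -0.17, -0.016, -0.0477, 0, 0, 40]'

```text
time: 8.05
position: [0.5554, -0.0665, 0.1256]
tool_rot: [1.941, -0.0, 3.088]
wrist_force: [0.2, 0.5, -3.3]
gripper_width: 0.0344
grasp_force: 1.2
```

Run:
```python
from bench import ctrl
import cv2
print(ctrl.observe()["joint_positions"])
a=ctrl.capture("scene")[120:320,80:340];s=ctrl.capture("side")[100:300,130:270]
cv2.imwrite("pics/t5.png",cv2.resize(cv2.hconcat([a,s]),None,fx=2,fy=2)[:,:,::-1])
```

```text
[-0.56652238  0.72685444 -0.16170998  1.58417568  0.94779519 -1.00013376]
```

View pics/t5.png

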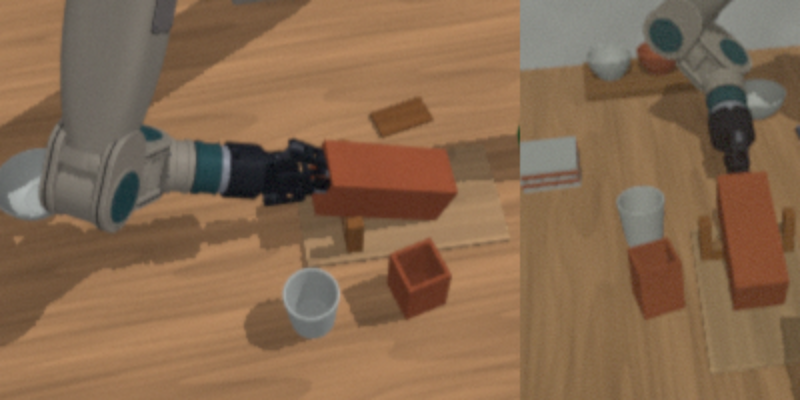

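The vase lies nearly down at about 1.2 rad. The wrist is near the bowl at crop (25,185), so I finish mostly by translating with little further tilt.

Call:
send_rows --moves '[0, -0.022, -0.004, -0.0025, 0, 0, 40, 0, -0.044, -0.007, -0.005, 0, 0, 40, 0, -0.066, -0.01, -0.0075, 0, 0, 40, 0, -0.088, -0.012, -0.01, 0, 0, 40, 0, -0.11, -0.013, -0.0125, 0, 0, 40]'

```text
time: 8.78
position: [0.5553, -0.0773, 0.107]
tool_rot: [1.903, 0.001, 3.088]
wrist_force: [0.3, -2.9, 0.3]
gripper_width: 0.0338
grasp_force: 2.0
```

Call:
send_rows --moves '[0, -0.006, -0.001, -0.0006, 0, 0, 40, 0, -0.012, -0.001, -0.0012, 0, 0, 40, 0, -0.018, -0.002, -0.0018, 0, 0, 40, 0, -0.024, -0.002, -0.0024, 0, 0, 40, 0, -0.03, -0.003, -0.003, 0, 0, 40]'

```text
time: 9.4
position: [0.5549, -0.0792, 0.1015]
tool_rot: [1.894, 0.0, 3.088]
wrist_force: [-0.8, -1.5, 1.6]
gripper_width: 0.0342
grasp_force: 2.3
```

The wrist force z has flipped to positive, so the vase is resting on the bar. I close the fingers a little, then back out along the tool axis.

Call:
send_rows --moves '[0, 0, 0, 0, 0, 0, 36, 0, 0, 0, 0, 0, 0, 32, 0, 0, 0, 0, 0, 0, 28, 0, 0, 0, 0, 0, 0, 24, 0, 0, 0, 0, 0, 0, 20]'

```text
time: 10.02
position: [0.5549, -0.0792, 0.1015]
tool_rot: [1.894, -0.0, 3.088]
wrist_force: [0.1, 0.6, -0.7]
gripper_width: 0.0172
grasp_force: 0.0
```

Run:
```python
from bench import ctrl
import cv2
print(ctrl.observe()["wrist_force"])
a=ctrl.capture("scene")[120:320,80:340];s=ctrl.capture("wrist")[92:292,186:326]
cv2.imwrite("pics/t6.png",cv2.resize(cv2.hconcat([a,s]),None,fx=2,fy=2)[:,:,::-1])
```

```text
[ 0.10735891  0.58385009 -0.67617528]
```

View pics/t6.png

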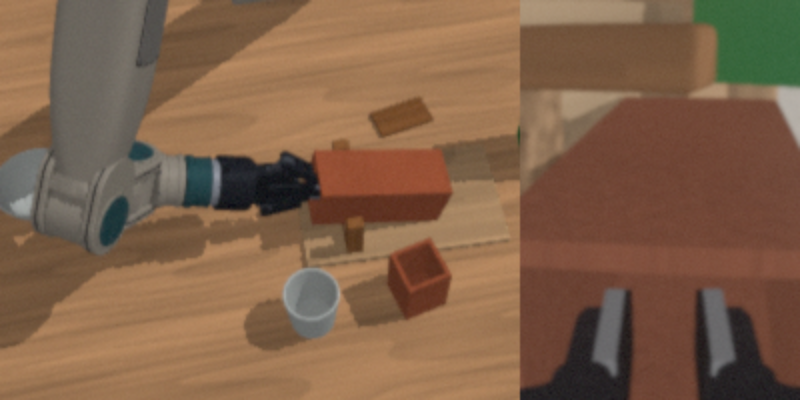

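The vase is lying across the bar between the posts (crop (340,150),(354,230)) and the fingers are free in its mouth. Backing out.

Call:
send_rows --moves '[0, 0, -0.06, 0, 0, 0, 20, 0, 0, -0.12, 0, 0, 0, 20, 0, 0, -0.2, 0, 0, 0, 20, 0, 0, -0.3, 0, 0, 0, 20, 0, 0, -0.4, 0, 0, 0, 20]'

```text
time: 10.75
position: [0.5508, -0.1567, 0.1274]
tool_rot: [1.894, 0.0, 3.088]
wrist_force: [0.3, -0.2, -0.4]
gripper_width: 0.0169
grasp_force: 0.0
```

Call:
send_rows --moves '[0, 0.1, -0.05, 0, 0, 0, 20, 0, 0.2, -0.1, 0, 0, 0, 20, 0, 0.3, -0.1, 0, 0, 0, 20, 0, 0.4, -0.1, 0, 0, 0, 20, 0, 0.4, -0.1, 0, 0, 0, 20]'

```text
time: 11.38
position: [0.5515, -0.1477, 0.211]
tool_rot: [1.896, 0.002, 3.09]
wrist_force: [-0.4, -0.3, -0.3]
gripper_width: 0.0171
grasp_force: 0.0
```

Run:
```python
from bench import ctrl
import cv2
print(ctrl.observe()["wrist_force"],ctrl.observe()["time"])
a=ctrl.capture("scene")[120:320,80:340];s=ctrl.capture("side")[130:330,130:270]
cv2.imwrite("pics/t7.png",cv2.resize(cv2.hconcat([a,s]),None,fx=2,fy=2)[:,:,::-1])
```

```text
[-0.42625942 -0.2756517  -0.28860275] 11.375
```

View pics/t7.png

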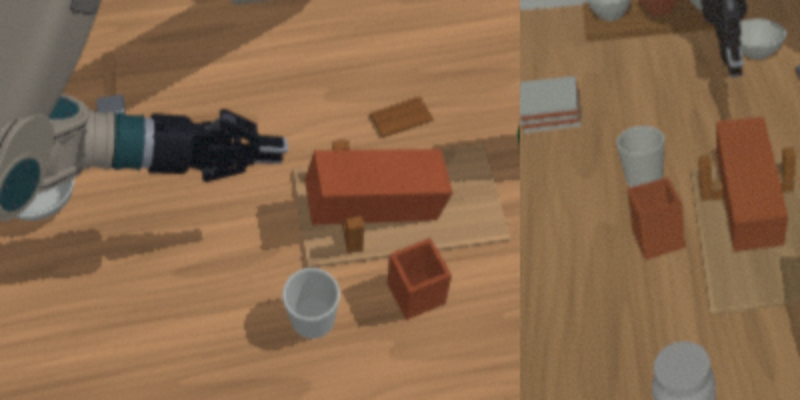

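The vase lies on the bar between the posts with its foot on the board, at about crop (440,215). The hand is clear and the bystanders look unmoved, so I'm handing in.

```bash
python3 -c "
from bench import ctrl
print(ctrl.sign_off())"
```

```text
the job is handed in; nothing more can be done
None
```

The vase was tipped and let down gently onto the cork of the bar with its foot still on the board, and the job was handed in with the hand clear at about 11.4 s; no verdict came back, so the result rests on the last pictures and force readings.

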